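# Rap the wedged stamp out of its tube

### The job

The last stamp is wedged inside the upturned clear tube with the collar. Pick up that tube as it stands, mouth down, and rap its mouth on the wooden block until the stamp drops out onto the block. Leave the stamp on the block and stand the empty tube, mouth down, on the cork coaster.

Things in the scene. Friction and masses are not known exactly. Their poses are not given: they have to be found in the camera images.
- tube_mid (a point): Tall clear plastic tube with the stamp in it, mouth down: outer diameter 50 mm, 112 mm tall, flat grey cap on top (7 mm), grey collar of diameter 62 mm from 54 to 62 mm above the mouth; 110 g. Grip it about 20 mm below the top; the collar stops the fingers sliding down. This point: on its axis, 56 mm above the mouth; z up. The wider, shorter, empty tube without collar is not it.
- stamp_mid (a point): Square wooden stamp 26 x 26 x 45 mm tall with a brass foot, 75 g. Starts upright in the tube, foot 13 mm above the mouth, its top 6 mm gripped by springy cork cheeks. Lifting or setting the tube down softly does not move it; each rap at 0.1 to 0.15 m/s shifts it down some mm (harder is needless); after about 6 mm it drops clear. This point: its centre, 22.5 mm above its foot; z up.
- block_top (a point): The knocking block: a fixed flat board of brown wood, 180 x 180 mm, 24 mm thick, with a paler square on top, lying on the table. This point is the centre of its top face; x and y run along its sides, z up.
- coaster_top (a point): The cork coaster: a fixed round cork disc, diameter 90 mm, 5 mm thick, lying on the table. This point is the centre of its top face, z up.
Things that resemble listed ones, but are neither listed nor needed, are in the scene too. Of the things that look like the part that bears coaster_top, the smallest one is meant. Leave any purple look-alike of the part that bears tube_mid alone.

How it is judged:
On the way, in this order (a step that is already met when the one before it is completed fails the run):
1. the tube is lifted above the block's height with the stamp still wedged in it (height (world z) of tube_mid above 0.09 m and z of stamp_mid in the frame of tube_mid above -0.032 m), for 0.1 s.
2. the tube's mouth is struck on the block with the stamp still inside (contact force between tube and block above 3 N and distance between stamp_mid and tube_mid below 0.05 m).
3. the stamp is out on the block and the tube is lifted off it (contact force between stamp and block above 0.2 N and distance between stamp_mid and tube_mid above 0.06 m), for 0.1 s.
At the end, for the whole second after the job is handed in: The stamp rests on top of the block, upright or lying, and the tube stands upright, mouth down, on the coaster, its axis within 20 mm of the coaster's centre; both are released and at rest (contact force between stamp and block above 0.2 N and linear speed of each of stamp, tube below 0.02 m/s and z of stamp_mid in the frame of block_top above 0.005 m and horizontal distance between tube_mid and coaster_top below 0.02 m and angle between tube_mid's own z axis and vertical below 0.15 rad and z of tube_mid in the frame of coaster_top between 0.05 and 0.062 m); the robot touches nothing.
It fails at once if the tube is let go in the air (its mouth more than 20 mm above the block's top) (contact force between tube and the fingers below 0.1 N and height (world z) of tube_mid above 0.1 m).
It fails at once if the tube is turned over (more than 60 degrees from upright) (angle between tube_mid's own z axis and vertical above 1.05 rad).
It also fails if it takes over 48 s, if anything falls off the work surface, if the arm or the gripper's body presses on something with over 40 N, if the wrist force passes 120 N, or if a joint passes its speed limit or range.

### The arm

A 7-joint arm with a two-finger parallel gripper is mounted at the origin on the work surface. World frame = base frame: x ahead of the robot, y to its left, z up, the work surface at z = 0. Lengths are in m, angles in rad, forces in N, time in s.
With the tool pointing down it reaches from about 0.425 to 0.875 m from the base axis. Payload 4.7 kg.
Tool frame: the origin (TCP) lies where the fingers leave the gripper's body, on its centre line; the fingertips stand 70 mm ahead of it and the grasp point (between the pads) lies 51 mm ahead of it; z points along the fingers, y is the line along which they close (so a half turn about z gives the same grasp; the last joint's range is limited). The gripper opens to 87 mm and grips with 3 to 60 N. Pads are 19 mm wide; open, the fingers measure 117 mm over their backs; the gripper's body (75 mm by 190 mm) begins 51 mm behind the grasp point.
Start: joints at [-1.246, 0.321, -0.07, 1.45, 0.023, 1.371, -0.057], TCP at [0.199, 0.619, 0.292] pointing down, gripper open.
Joint ranges: [-2.86, 2.86], [-0.3, 2.09], [-1.38, 1.24], [0.06, 2.45], [-1.56, 4.7], [0.09, 2.05], [-2.69, 2.69]. Speed limits (rad/s): [2.57, 2.57, 3.14, 3.14, 3.14, 3.14, 3.14].

### API

Orientations are given as a rotation vector (axis times angle).
In Python, from bench import get_state, get_image, get_calibration, close_job gives the robot as it stands.
- The arm moves only by the tool send_rows, never from a script. Its argument "rows" is a list of rows, each an object of numbers: "hand": the finger opening in mm, from 0 to 87; "x", "y", "z": the shift along the world's x, y, z in mm; "roll": the turn about the world's z in degrees. A call has 1 to 10 rows; each row shifts and turns the commanded pose from where the row before left it; what a row does not reach is not made up. A row lasts 1/10 s, in which the tool goes at most 50 mm and 8.59 degrees, less where a joint would pass 70% of its speed; a pose out of reach is approached as far as the arm can. A call is refused whole if a number of a shift passes 50 or a number of a turn 8.59, either way. A call with a gripper value outside its range is refused whole. The fingers move at their own pace and stop on an object; "force" is the grip in N (left out, the last holds). Time passes only in rows, so rows that do not move let the fingers close. It gives the time, the measured TCP pose, the force, the opening and the grip force at its end, in the units of the state.
- get_state(): the state, without advancing time (a new reading comes with each control period).
- get_image(name): name is "scene" or "top"; returns the picture (384x512x3 uint8, blue, green, red); there is no depth.
- get_calibration(name): a dict with "mtx" (3x3 intrinsics, pixels), "D" ([k1, k2, p1, p2, k3] as OpenCV has them; the pictures are not rectified), "world_from_camera" (4x4, takes a point from camera to world coordinates). Camera axes: x right, y down, z forward; pixel columns grow to the right and rows downward; lengths in m; the calibration is good to about 2 mm. A picture is of the moment at which its call begins. get_calibration takes no time and is no camera call.
- close_job(): hands the job in; it is judged then, once.
The state is a dict: "time": time; "joint_positions": joint angles; "qd": joint speeds; "joint_torque": joint torques, N m; "position": TCP position; "tool_rot": TCP orientation; "ft_force": force on the tool from outside, world axes, zero at the start; "torque": the same for the moment, N m; "grip_width": opening from 0.0 (shut) to 1.0 (fully open); "grip_force": force on a finger pad.
Only numpy, scipy, OpenCV 4.12 (cv2) and the standard library are available. Lean on these libraries where they do the work, as an engineer would, in place of code of your own. Each camera call takes 0.05 s, during which the arm holds its last target. There are 200 camera calls.

## Working session

There is one attempt and no reset: what is moved stays moved. The work goes in short steps, Python scripts to look and compute and a tool call to move; the robot and the scene stay as the last step left them, time stands still between calls to the robot, and variables do not carry over. Pictures are saved under pics/ and viewed, at most 10 in all, crops included, and the job is handed in when it is done.

Besides the shell and the picture viewer there is one more tool, called after "Call:" as name([rows], argument=value, ...), one row to a line, values as JSON. send_rows: Moves the arm, as the interface text tells. Its arguments: {"type":"object","properties":{"rows":{"type":"array","items":{"type":"object","properties":{"hand":{"type":"number"},"x":{"type":"number"},"y":{"type":"number"},"z":{"type":"number"},"roll":{"type":"number"}}}},"force":{"type":"number"}},"required":["rows"]}

```bash
mkdir -p pics
cat > h.py <<'E'
import cv2,numpy as np
from bench import *
def ray(cam,u,v):
    c=get_calibration(cam);K=np.array(c["mtx"],float);D=np.array(c["D"],float);T=np.array(c["world_from_camera"])
    p=cv2.undistortPoints(np.array([[[u,v]]],float),K,D)[0,0]
    return T[:3,3],T[:3,:3]@np.array([p[0],p[1],1])
def at(cam,u,v,z):
    o,d=ray(cam,u,v);return np.round(o+d*(z-o[2])/d[2],4)
def px(cam,P):
    c=get_calibration(cam);T=np.linalg.inv(np.array(c["world_from_camera"]))
    return cv2.projectPoints(np.atleast_2d(np.array(P,float)),cv2.Rodrigues(T[:3,:3])[0],T[:3,3],np.array(c["mtx"],float),np.array(c["D"],float))[0][:,0].round(1)
E
python3 - <<'E'
from h import *
for n in("scene","top"):
    cv2.imwrite(f"pics/{n}0.png",get_image(n)); print(n,np.round(get_calibration(n)["world_from_camera"],3).tolist())
print(get_state())
E
```

```text
scene [[0.172, 0.596, -0.784, 1.36], [0.985, -0.089, 0.148, -0.141], [0.019, -0.798, -0.602, 0.759], [0.0, 0.0, 0.0, 1.0]]
top [[0.026, -0.99, 0.138, 0.327], [-0.999, -0.023, 0.022, 0.03], [-0.019, -0.138, -0.99, 1.053], [0.0, 0.0, 0.0, 1.0]]
{'time': 0.1, 'joint_positions': array([-1.24590179,  0.32174579, -0.0700586 ,  1.45152822,  0.0225945 ,
        1.37081295, -0.05693827]), 'qd': array([-0.00036056,  0.00027229, -0.00088125, -0.00411482,  0.00177251,
       -0.0014373 , -0.00144893]), 'joint_torque': array([ 2.27121012e-05, -4.92567372e+01, -4.05769022e-01, -3.13399494e+01,
       -6.41850941e-02,  3.94193397e-02,  5.60399837e-05]), 'position': array([0.19872017, 0.61848938, 0.29128503]), 'tool_rot': array([-4.86263248e-01, -3.10355944e+00,  2.66969739e-03]), 'ft_force': array([-0.04727621, -0.51154052, -0.25619398]), 'torque': array([ 0.00747005,  0.01073839, -0.00263243]), 'grip_force': 0.0, 'grip_width': 1.0035066396846064}
```

View pics/scene0.png

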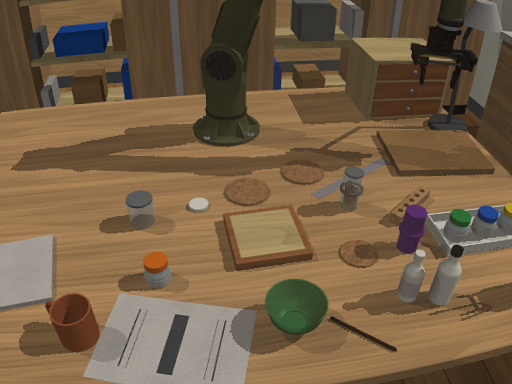

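View pics/top0.png

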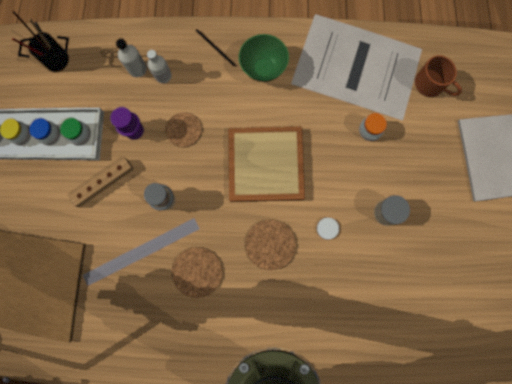

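Scene view: the tube could be the collared clear tube (350,190), the purple one (412,228) or the wider clear one without a collar (141,210). I choose (350,190), which is at (158,196) in the top view. The coaster could be (358,253), (302,172) or (247,190). I choose the smallest, (358,253), at (183,129) in the top view. The block is at (266,163) in the top view. I'll check these with a crop.

Run:
```python
from h import *
s=cv2.imread("pics/scene0.png");t=cv2.imread("pics/top0.png")
a=cv2.resize(s[155:275,310:430],(400,400),interpolation=cv2.INTER_CUBIC)
b=cv2.resize(t[90:220,100:230],(400,400),interpolation=cv2.INTER_CUBIC)
cv2.imwrite("pics/crop1.png",np.hstack([a,b]))
print("tubetop",at("top",157,196,.112),"coaster",at("top",184,129.5,.005))
for u,v in[(229,128),(302,126),(304,200),(229,202)]:print(at("top",u,v,.024))
print("scene tube top",at("scene",354,171,.112),"coaster",at("scene",358,253,.005))
for n in[(270,244),(198,272),(126,122),(394,209)]:print(at("top",*n,.005))
```

```text
tubetop [0.4527 0.2659 0.112 ] coaster [0.6352 0.2349 0.005 ]
[0.635  0.1211 0.024 ]
[ 0.6438 -0.0558  0.024 ]
[ 0.4631 -0.0621  0.024 ]
[0.4542 0.1147 0.024 ]
scene tube top [0.4575 0.2726 0.112 ] coaster [0.6389 0.2358 0.005 ]
[0.3584 0.0156 0.005 ]
[0.2875 0.1846 0.005 ]
[0.6536 0.3848 0.005 ]
[ 0.4486 -0.2831  0.005 ]
```

View pics/crop1.png

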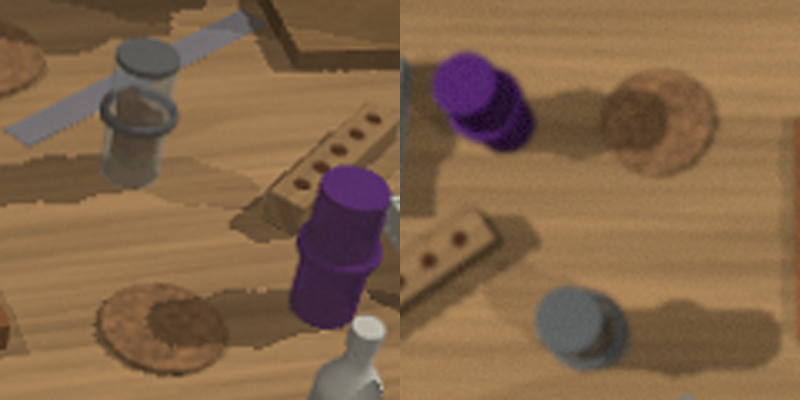

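The crop confirms the choice: a clear tube with a grey collar, wedged stamp visible, cap at top-view pixel (155.6,194.3). The smallest coaster is at (184,129), carries only a shadow, and the purple tube stands beside it. Tube axis ≈ (0.458, 0.271), coaster ≈ (0.637, 0.235), block centre ≈ (0.549, 0.030). Block sides come out near 180 mm, which matches. Approaching now.

Call:
send_rows([
  {"x":29,"y":-39,"z":-5,"hand":87},
  {"x":29,"y":-39,"z":-5},
  {"x":29,"y":-39,"z":-5},
  {"x":29,"y":-39,"z":-5},
  {"x":29,"y":-39,"z":-5},
  {"x":29,"y":-39,"z":-5},
  {"x":29,"y":-39,"z":-5},
  {"x":29,"y":-39,"z":-5},
  {"x":27,"y":-37,"z":-5},
  {"x":0,"y":0,"z":0},
], force=25)

```text
schema error: expected keys hand, x, y, z, roll
```

Call:
send_rows([
  {"x":29,"y":-39,"z":-5,"roll":0,"hand":87},
  {"x":29,"y":-39,"z":-5,"roll":0,"hand":87},
  {"x":29,"y":-39,"z":-5,"roll":0,"hand":87},
  {"x":29,"y":-39,"z":-5,"roll":0,"hand":87},
  {"x":29,"y":-39,"z":-5,"roll":0,"hand":87},
  {"x":29,"y":-39,"z":-5,"roll":0,"hand":87},
  {"x":29,"y":-39,"z":-5,"roll":0,"hand":87},
  {"x":29,"y":-39,"z":-5,"roll":0,"hand":87},
  {"x":27,"y":-37,"z":-5,"roll":0,"hand":87},
  {"x":0,"y":0,"z":0,"roll":0,"hand":87},
], force=25)

```text
time: 1.1
position: [0.4616, 0.2622, 0.2464]
tool_rot: [0.504, 3.099, -0.006]
ft_force: [0.5, 0.3, -0.8]
grip_width: 1.003
grip_force: 0.0
```

Run:
```python
from h import *
s=get_image("scene");print(get_state()["position"])
a=cv2.resize(s[110:230,290:410],(600,600),interpolation=cv2.INTER_CUBIC)
# predicted cap and collar outlines at the tube estimate
t=np.linspace(0,2*np.pi,60)
for r,z in((.025,.112),(.031,.058),(.025,0)):
    P=np.c_[.458+r*np.cos(t),.271+r*np.sin(t),0*t+z]
    for p in (px("scene",P)-[290,110]+.5)*5: cv2.circle(a,tuple(int(i) for i in p),1,(0,0,255),-1)
cv2.imwrite("pics/crop2.png",a)
```

```text
[0.45955432 0.26603362 0.24667218]
```

View pics/crop2.png

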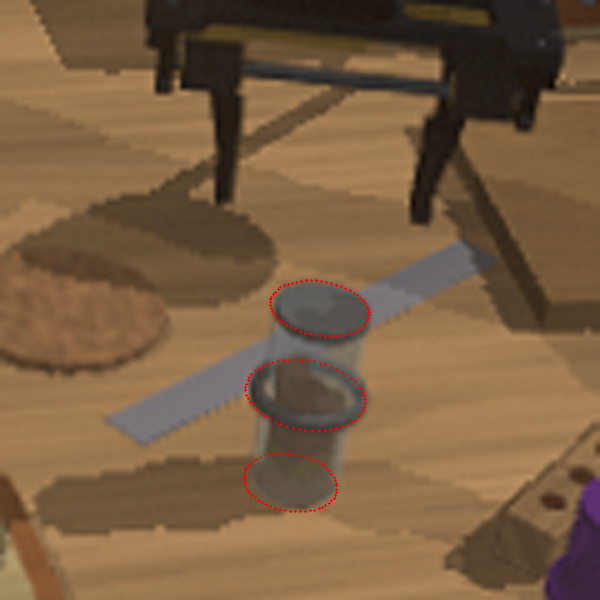

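The crop shows the predicted outlines on the cap (320,308) and collar (306,395) to about 1 px, so the tube is at ≈ (0.459, 0.272). Descending and gripping.

Call:
send_rows([
  {"x":0,"y":6,"z":0,"roll":0,"hand":87},
  {"x":0,"y":0,"z":-26,"roll":0,"hand":87},
  {"x":0,"y":0,"z":-26,"roll":0,"hand":87},
  {"x":0,"y":0,"z":-26,"roll":0,"hand":87},
  {"x":0,"y":0,"z":-26,"roll":0,"hand":87},
  {"x":0,"y":0,"z":0,"roll":0,"hand":87},
  {"x":0,"y":0,"z":0,"roll":0,"hand":40},
  {"x":0,"y":0,"z":0,"roll":0,"hand":40},
  {"x":0,"y":0,"z":0,"roll":0,"hand":40},
  {"x":0,"y":0,"z":0,"roll":0,"hand":40},
], force=25)

```text
time: 2.15
position: [0.4583, 0.2764, 0.1445]
tool_rot: [0.486, 3.102, 0.003]
ft_force: [0.6, -0.7, -0.7]
grip_width: 0.722
grip_force: 0.0
```

Call:
send_rows([
  {"x":0,"y":0,"z":0,"roll":0,"hand":40},
  {"x":0,"y":0,"z":0,"roll":0,"hand":40},
  {"x":0,"y":0,"z":0,"roll":0,"hand":40},
  {"x":0,"y":0,"z":0,"roll":0,"hand":40},
], force=25)

```text
time: 2.55
position: [0.4581, 0.2756, 0.1437]
tool_rot: [0.487, 3.103, 0.0]
ft_force: [-0.6, -1.1, 5.4]
grip_width: 0.577
grip_force: 25.3
```

The grip reads 50.2 mm, as expected. Lifting gently and carrying to the block.

Call:
send_rows([
  {"x":0,"y":0,"z":5,"roll":0,"hand":40},
  {"x":0,"y":0,"z":10,"roll":0,"hand":40},
  {"x":0,"y":0,"z":15,"roll":0,"hand":40},
  {"x":0,"y":0,"z":15,"roll":0,"hand":40},
  {"x":0,"y":0,"z":15,"roll":0,"hand":40},
  {"x":0,"y":0,"z":10,"roll":0,"hand":40},
  {"x":3,"y":-8,"z":0,"roll":0,"hand":40},
  {"x":6,"y":-16,"z":0,"roll":0,"hand":40},
  {"x":8,"y":-22,"z":0,"roll":0,"hand":40},
  {"x":10,"y":-28,"z":0,"roll":0,"hand":40},
])

```text
time: 3.55
position: [0.4844, 0.2013, 0.2124]
tool_rot: [-0.483, -3.103, 0.001]
ft_force: [0.8, -0.2, -1.6]
grip_width: 0.578
grip_force: 25.2
```

Call:
send_rows([
  {"x":10,"y":-28,"z":0,"roll":0,"hand":40},
  {"x":10,"y":-28,"z":0,"roll":0,"hand":40},
  {"x":10,"y":-28,"z":0,"roll":0,"hand":40},
  {"x":10,"y":-28,"z":0,"roll":0,"hand":40},
  {"x":10,"y":-24,"z":0,"roll":0,"hand":40},
  {"x":8,"y":-20,"z":0,"roll":0,"hand":40},
  {"x":4,"y":-11,"z":0,"roll":0,"hand":40},
  {"x":2,"y":-5,"z":0,"roll":0,"hand":40},
  {"x":0,"y":0,"z":0,"roll":0,"hand":40},
  {"x":0,"y":0,"z":0,"roll":0,"hand":40},
])

```text
time: 4.55
position: [0.5484, 0.0311, 0.213]
tool_rot: [-0.484, -3.103, -0.001]
ft_force: [0.0, 0.0, -2.1]
grip_width: 0.573
grip_force: 25.2
```

Run:
```python
from h import *
s=get_image("scene");print(get_state()["position"],get_state()["ft_force"])
cv2.imwrite("pics/c3.png",cv2.resize(s[100:290,190:380],(600,600),interpolation=cv2.INTER_CUBIC))
```

```text
[0.5484548  0.03131608 0.2131153 ] [-6.68727082e-01  1.69572836e-03 -2.37998947e+00]
```

View pics/c3.png

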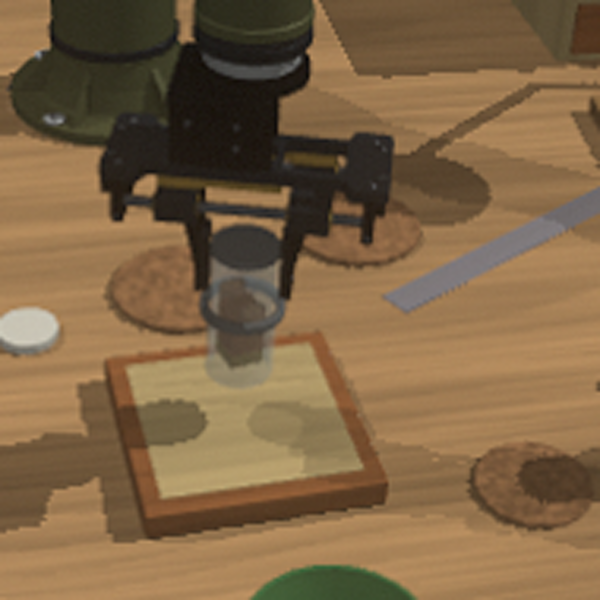

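The tube hangs upright over the block with the stamp still wedged (240,335 in the crop). The mouth is about 45 mm above the block. First rap.

Call:
send_rows([
  {"x":0,"y":0,"z":-10,"roll":0,"hand":40},
  {"x":0,"y":0,"z":-12,"roll":0,"hand":40},
  {"x":0,"y":0,"z":-12,"roll":0,"hand":40},
  {"x":0,"y":0,"z":-12,"roll":0,"hand":40},
  {"x":0,"y":0,"z":-3,"roll":0,"hand":40},
], force=30)

```text
time: 5.1
position: [0.5491, 0.0286, 0.1658]
tool_rot: [-0.487, -3.104, 0.002]
ft_force: [-9.5, -3.6, 29.3]
grip_width: 0.575
grip_force: 30.0
```

Call:
send_rows([
  {"x":0,"y":0,"z":0,"roll":0,"hand":40},
])

```text
time: 5.2
position: [0.5491, 0.0285, 0.166]
tool_rot: [0.487, 3.104, -0.002]
ft_force: [-6.0, -3.0, 14.2]
grip_width: 0.57
grip_force: 30.0
```

Contact is at TCP z ≈ 0.166, 29 N. More raps.

Call:
send_rows([
  {"x":0,"y":0,"z":14,"roll":0,"hand":40},
  {"x":0,"y":0,"z":14,"roll":0,"hand":40},
  {"x":0,"y":0,"z":-13,"roll":0,"hand":40},
  {"x":0,"y":0,"z":-13,"roll":0,"hand":40},
  {"x":0,"y":0,"z":-2,"roll":0,"hand":40},
  {"x":0,"y":0,"z":14,"roll":0,"hand":40},
  {"x":0,"y":0,"z":14,"roll":0,"hand":40},
  {"x":0,"y":0,"z":-13,"roll":0,"hand":40},
  {"x":0,"y":0,"z":-13,"roll":0,"hand":40},
  {"x":0,"y":0,"z":-2,"roll":0,"hand":40},
])

```text
time: 6.2
position: [0.5488, 0.03, 0.1637]
tool_rot: [-0.485, -3.104, 0.0]
ft_force: [-3.5, -0.7, 13.5]
grip_width: 0.572
grip_force: 30.0
```

Call:
send_rows([
  {"x":0,"y":0,"z":10,"roll":0,"hand":40},
  {"x":0,"y":0,"z":15,"roll":0,"hand":40},
  {"x":0,"y":0,"z":15,"roll":0,"hand":40},
  {"x":0,"y":0,"z":5,"roll":0,"hand":40},
  {"x":0,"y":0,"z":0,"roll":0,"hand":40},
  {"x":0,"y":0,"z":0,"roll":0,"hand":40},
])

```text
time: 6.8
position: [0.5486, 0.0299, 0.2092]
tool_rot: [-0.486, -3.104, -0.0]
ft_force: [0.2, 0.1, -0.9]
grip_width: 0.573
grip_force: 30.0
```

Run:
```python
from h import *
s=get_image("scene");print(get_state()["position"],get_state()["ft_force"])
cv2.imwrite("pics/c4.png",cv2.resize(s[150:270,210:330],(500,500),interpolation=cv2.INTER_CUBIC))
```

```text
[0.54843059 0.02984327 0.20887057] [ 0.13235008 -0.44753964 -1.26626699]
```

View pics/c4.png

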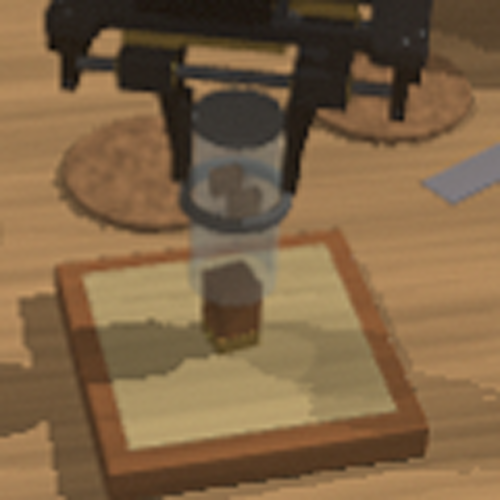

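The stamp stands upright on the block (232,310 in the crop) and the tube holds only the cheeks. Lifting clear and carrying to the coaster.

Call:
send_rows([
  {"x":0,"y":0,"z":10,"roll":0,"hand":40},
  {"x":0,"y":0,"z":15,"roll":0,"hand":40},
  {"x":0,"y":0,"z":15,"roll":0,"hand":40},
  {"x":0,"y":0,"z":10,"roll":0,"hand":40},
  {"x":0,"y":0,"z":0,"roll":0,"hand":40},
  {"x":4,"y":9,"z":0,"roll":0,"hand":40},
  {"x":8,"y":18,"z":0,"roll":0,"hand":40},
  {"x":12,"y":28,"z":0,"roll":0,"hand":40},
  {"x":12,"y":28,"z":0,"roll":0,"hand":40},
  {"x":12,"y":28,"z":0,"roll":0,"hand":40},
])

```text
time: 7.85
position: [0.597, 0.1443, 0.2581]
tool_rot: [-0.483, -3.103, -0.001]
ft_force: [0.3, -0.9, -0.9]
grip_width: 0.575
grip_force: 30.0
```

Call:
send_rows([
  {"x":12,"y":28,"z":0,"roll":0,"hand":40},
  {"x":12,"y":28,"z":0,"roll":0,"hand":40},
  {"x":9,"y":20,"z":0,"roll":0,"hand":40},
  {"x":6,"y":14,"z":0,"roll":0,"hand":40},
  {"x":2,"y":4,"z":0,"roll":0,"hand":40},
  {"x":0,"y":0,"z":-20,"roll":0,"hand":40},
  {"x":0,"y":0,"z":-25,"roll":0,"hand":40},
  {"x":0,"y":0,"z":-25,"roll":0,"hand":40},
  {"x":0,"y":0,"z":-12,"roll":0,"hand":40},
  {"x":0,"y":0,"z":0,"roll":0,"hand":40},
])

```text
time: 8.85
position: [0.6366, 0.2339, 0.175]
tool_rot: [-0.487, -3.1, 0.004]
ft_force: [-0.2, 0.3, -2.7]
grip_width: 0.574
grip_force: 30.0
```

Run:
```python
from h import *
s=get_image("scene");print(get_state()["position"],get_state()["ft_force"])
cv2.imwrite("pics/c5.png",cv2.resize(s[130:280,270:430],(640,600),interpolation=cv2.INTER_CUBIC))
```

```text
[0.63752855 0.23429692 0.17683306] [ 0.08590875 -0.03844829 -0.06007489]
```

View pics/c5.png

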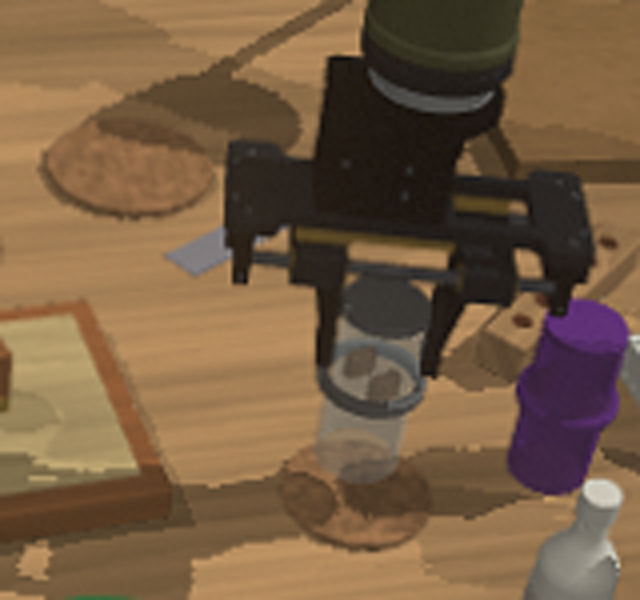

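The tube hangs above the coaster, mouth at (358,460). The gripper's right end comes close to the purple tube, so I'll check the height clearance and the tube axis against the coaster.

Run:
```python
from h import *
b=at("scene",407.5,247,0.0);print("purple base",b)
print("top px for h",[(h,px("scene",[b[0],b[1],h])[0]) for h in(.1,.112,.13)],"seen",(416.5,212))
e=np.array([.6375+.95*.095*.306,.2343+.095*.952])
print("body end px at z",[(z,px("scene",[*e,z])[0]) for z in(.12,.14,.16,.177)],"seen leg tip",(410,207))
print("mouth",at("scene",270+358/4,130+460/4,.035),"cap",at("scene",270+388/4,130+303/4,.147))
```

```text
purple base [0.6353 0.3671 0.    ]
top px for h [(0.1, array([416.8, 215.3])), (0.112, array([418. , 211.3])), (0.13, array([419.8, 205.1]))] seen (416.5, 212)
body end px at z [(0.12, array([407.4, 218.8])), (0.14, array([409.4, 211.8])), (0.16, array([411.4, 204.6])), (0.177, array([413.1, 198.3]))] seen leg tip (410, 207)
mouth [0.6429 0.2331 0.035 ] cap [0.6386 0.2338 0.147 ]
```

The hanging end will be at about 0.122 m, above the purple tube's 0.112 m and 50 mm to the side, so it clears. The tube axis is ≈ (0.640, 0.233), against the coaster at (0.637, 0.235). Setting it down softly.

Call:
send_rows([
  {"x":-1,"y":1,"z":-10,"roll":0,"hand":40},
  {"x":-1,"y":0,"z":-8,"roll":0,"hand":40},
  {"x":0,"y":0,"z":-5,"roll":0,"hand":40},
  {"x":0,"y":0,"z":-2,"roll":0,"hand":40},
  {"x":0,"y":0,"z":-2,"roll":0,"hand":40},
  {"x":0,"y":0,"z":0,"roll":0,"hand":40},
  {"x":0,"y":0,"z":0,"roll":0,"hand":40},
])

```text
time: 9.6
position: [0.636, 0.2359, 0.1505]
tool_rot: [0.486, 3.103, 0.0]
ft_force: [-0.8, 0.6, -0.9]
grip_width: 0.571
grip_force: 30.0
```

Call:
send_rows([
  {"x":0,"y":0,"z":-2,"roll":0,"hand":40},
  {"x":0,"y":0,"z":0,"roll":0,"hand":40},
])

```text
time: 9.8
position: [0.6357, 0.2359, 0.1481]
tool_rot: [-0.486, -3.104, 0.0]
ft_force: [-0.6, -1.4, -0.9]
grip_width: 0.575
grip_force: 30.0
```

Call:
send_rows([
  {"x":0,"y":0,"z":-1,"roll":0,"hand":40},
  {"x":0,"y":0,"z":-1,"roll":0,"hand":40},
  {"x":0,"y":0,"z":0,"roll":0,"hand":40},
])

```text
time: 10.1
position: [0.6357, 0.2358, 0.146]
tool_rot: [-0.486, -3.103, 0.0]
ft_force: [0.0, -0.9, -1.7]
grip_width: 0.574
grip_force: 30.0
```

Call:
send_rows([
  {"x":0,"y":0,"z":-1,"roll":0,"hand":40},
  {"x":0,"y":0,"z":0,"roll":0,"hand":40},
])

```text
time: 10.3
position: [0.6357, 0.2358, 0.1451]
tool_rot: [-0.486, -3.104, 0.0]
ft_force: [0.3, -0.1, -0.5]
grip_width: 0.575
grip_force: 30.0
```

Call:
send_rows([
  {"x":0,"y":0,"z":-1,"roll":0,"hand":40},
  {"x":0,"y":0,"z":-1,"roll":0,"hand":40},
  {"x":0,"y":0,"z":0,"roll":0,"hand":40},
])

```text
time: 10.6
position: [0.6361, 0.2358, 0.1448]
tool_rot: [0.486, 3.103, 0.001]
ft_force: [-2.2, -1.8, 6.0]
grip_width: 0.575
grip_force: 30.0
```

Contact with the coaster is at 0.1448, with 6 N of force. Releasing: fingers open, then straight up.

Call:
send_rows([
  {"x":0,"y":0,"z":0,"roll":0,"hand":60},
  {"x":0,"y":0,"z":0,"roll":0,"hand":75},
  {"x":0,"y":0,"z":0,"roll":0,"hand":87},
  {"x":0,"y":0,"z":0,"roll":0,"hand":87},
  {"x":0,"y":0,"z":0,"roll":0,"hand":87},
  {"x":0,"y":0,"z":0,"roll":0,"hand":87},
])

```text
time: 11.2
position: [0.6358, 0.2358, 0.1431]
tool_rot: [-0.486, -3.104, 0.0]
ft_force: [-0.3, 0.1, -0.5]
grip_width: 0.978
grip_force: 0.0
```

Call:
send_rows([
  {"x":0,"y":0,"z":10,"roll":0,"hand":87},
  {"x":0,"y":0,"z":20,"roll":0,"hand":87},
  {"x":0,"y":0,"z":30,"roll":0,"hand":87},
  {"x":0,"y":0,"z":30,"roll":0,"hand":87},
  {"x":0,"y":0,"z":20,"roll":0,"hand":87},
  {"x":0,"y":0,"z":0,"roll":0,"hand":87},
  {"x":0,"y":0,"z":0,"roll":0,"hand":87},
])

```text
time: 11.9
position: [0.6359, 0.2358, 0.2538]
tool_rot: [0.486, 3.103, 0.001]
ft_force: [-0.6, -0.4, -0.1]
grip_width: 1.002
grip_force: 0.0
```

Run:
```python
from h import *
s=get_image("scene");print(get_state()["position"],get_state()["grip_width"])
cv2.imwrite("pics/c6.png",cv2.resize(s[130:280,220:430],(800,571),interpolation=cv2.INTER_CUBIC))
```

```text
[0.63537238 0.23575478 0.25254387] 1.000123352857195
```

View pics/c6.png

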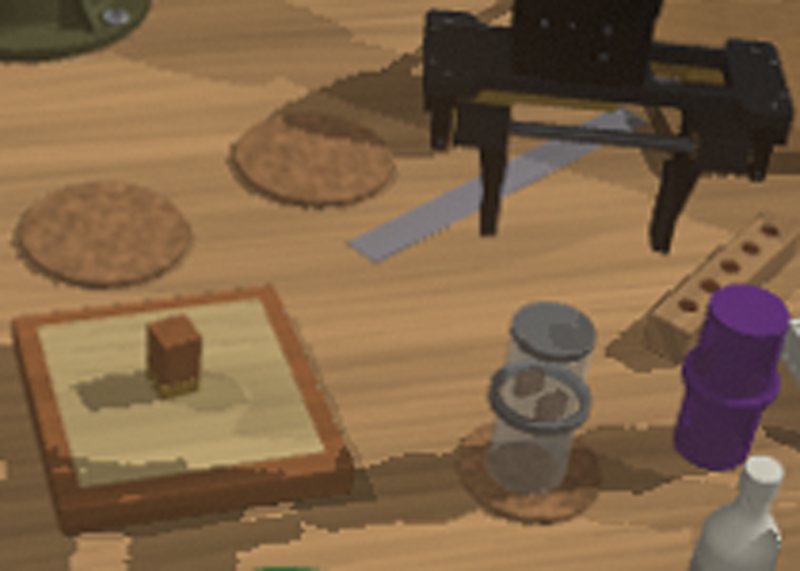

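The stamp stands on the block (174,355). The empty tube is upright on the small coaster, base (527,465) against coaster centre (528,471), a few mm off. The gripper is clear, so I'm handing in.

```bash
python3 -c "
from bench import *
print(close_job())"
```

```text
the job is handed in; nothing more can be done
None
```

The stamp is out and standing on the block, and the empty tube stands mouth down on the smallest coaster, about 3 mm off its centre; I handed the job in at about 12 s, and no verdict came back.

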